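Load the spice carousel and bring the jar to the front

TASK

Stand the yellow-capped spice jar upright in the one empty pocket of the spice carousel (the one with the cork disc in it) and let go of it, leaving the other three in their pockets. Only then grip the carousel's dark knob and turn it until the yellow-capped jar is squarely at the front, in line with the red arrow on the foot. Leave everything else on the worktop alone, and finish there while holding: the program ends still gripping the knob, keeping the turntable still.

Things in the scene. Friction and masses are not known exactly. Their poses are not given: they have to be found in the camera images.
- yellow_cap_jar: the jar to load: round glass spice jar with a yellow cap, 42 mm diameter, 96 mm tall, about 0.11 kg, loose, standing upright on the worktop; origin at the centre of its underside, z up along the jar. The cap (41 mm diameter, top 20 mm) and the body can both be gripped from above. A toaster oven stands to its left and behind: cross it at 0.4 m height
- carousel_foot: the carousel's fixed foot on the worktop: dark steel disc of 85 mm radius with a tongue that points to the front and carries a red arrow; origin on the turning axis at worktop height, z up; its own -x axis points to the front, and the arrow lies 119 mm along it. It cannot move
- turntable: light wooden turntable plate, 112 mm radius; turns either way (damped bearing, about 0.15 N m; stays where left) about the vertical axis through its origin (30 mm above the worktop, plate underside); plate top at 42 mm. Four metal-rimmed round pockets, inner diameter 53 mm, rims 18 mm above the plate top, centres 78 mm from the axis along its own +x, +y, -x, -y
- knob_grip (a point): centre of the dark round knob on the turning axis, on a thin post: knob 40 mm diameter, 34 mm tall, this point at half its height (151 mm above the worktop; knob top at 168 mm). It turns the turntable through a stiff rubber bush (3 N m/rad, so it twists a few degrees); grip it firmly from above (20 N or so), in any direction
- knob: the knob itself, 40 mm diameter, 34 mm tall; origin at the centre of its underside, 134 mm above the worktop
- cork_disc: loose thin cork disc, 49 mm diameter, 4 mm thick, lying in the one empty pocket, on the plate (disc top 46 mm above the worktop); it shows where the yellow-capped jar belongs, and the jar stands on it. Origin at the centre of its underside. At the start this pocket is 64 to 116 degrees away from the front, on either side
- blue_lid_jar: brown jar with a blue lid, 48 mm diameter, 88 mm tall, loose in a pocket of the turntable; origin at the centre of its underside, z up
- salt_shaker: white salt shaker with grey top, 44 mm diameter, 90 mm tall, loose in a pocket; origin at the centre of its underside, z up
- green_cap_jar: spice jar with a green cap, 46 mm diameter, 105 mm tall, loose in a pocket; origin at the centre of its underside, z up
- red_mug: red mug, 82 mm diameter (118 with handle), 94 mm tall, bystander; origin at the centre of its underside
- food_tin: low tin, 86 mm diameter, 40 mm tall, bystander; origin at the centre of its underside
- timer: red and white kitchen timer, 63 mm diameter, 46 mm tall, bystander; origin at the centre of its underside
- cider: bottle with red cap, 72 mm diameter, 201 mm tall, bystander; origin at the centre of its underside
- tall_mill: wooden pepper mill, 58 mm diameter, 170 mm tall, bystander; origin at the centre of its underside
- candle: candle in a glass, 76 mm diameter, 90 mm tall, bystander; origin at the centre of its underside
Not all that is in view belongs to the job. There is more than one size of the blue_lid_jar; the one meant has the size given above.

How it is judged:
On the way, in this order (a step that is already met when the one before it is completed fails the run):
1. the yellow-capped jar stands upright and released in the pocket with the cork disc, which is not yet at the front (horizontal distance between yellow_cap_jar and cork_disc below 0.012 m and height (world z) of yellow_cap_jar between 0.043 and 0.05 m and angle between yellow_cap_jar's own z axis and vertical below 0.1 rad and contact force between the fingers and yellow_cap_jar below 0.1 N and linear speed of yellow_cap_jar below 0.03 m/s and (y of yellow_cap_jar in the frame of carousel_foot above 0.03 m or y of yellow_cap_jar in the frame of carousel_foot below -0.03 m)), for 0.3 s.
2. the knob is gripped and the jar has been turned to the front, in line with the arrow (horizontal distance between yellow_cap_jar and cork_disc below 0.012 m and height (world z) of yellow_cap_jar between 0.043 and 0.05 m and angle between yellow_cap_jar's own z axis and vertical below 0.1 rad and x of yellow_cap_jar in the frame of carousel_foot below -0.05 m and y of yellow_cap_jar in the frame of carousel_foot between -0.015 and 0.015 m and contact force between the fingers and knob above 2 N and horizontal distance between the grasp point and knob_grip below 0.015 m), for 0.3 s.
At the end, for the whole second after the job is handed in: Yellow-capped jar upright on the cork disc in its pocket (within 12 mm, 0.1 rad), within 15 mm of the arrow line at the front; other three upright in their pockets; gripper holding the knob (over 2 N, TCP within 15 mm of the axis), turntable under 0.05 rad/s (all of step 2 and angular speed of turntable below 0.05 rad/s and horizontal distance between blue_lid_jar and turntable between 0.066 and 0.09 m and height (world z) of blue_lid_jar between 0.038 and 0.047 m and angle between each of blue_lid_jar, salt_shaker, green_cap_jar's own z axis and vertical below 0.15 rad and horizontal distance between salt_shaker and turntable between 0.066 and 0.09 m and height (world z) of salt_shaker between 0.038 and 0.047 m and horizontal distance between green_cap_jar and turntable between 0.066 and 0.09 m and height (world z) of green_cap_jar between 0.038 and 0.047 m and contact force between the fingers and yellow_cap_jar below 0.1 N); the arm keeps its last pose, push and grip.
It fails at once if another jar of the carousel is knocked over or lifted out ((angle between blue_lid_jar's own z axis and vertical above 0.6 rad or height (world z) of blue_lid_jar above 0.065 m or height (world z) of blue_lid_jar below 0.03 m) or (angle between salt_shaker's own z axis and vertical above 0.6 rad or height (world z) of salt_shaker above 0.065 m or height (world z) of salt_shaker below 0.03 m) or (angle between green_cap_jar's own z axis and vertical above 0.6 rad or height (world z) of green_cap_jar above 0.065 m or height (world z) of green_cap_jar below 0.03 m)).
It fails at once if the yellow-capped jar is tipped over (angle between yellow_cap_jar's own z axis and vertical above 0.7 rad).
It fails at once if a bystander on the worktop is moved (distance of any of red_mug, food_tin, timer, cider, tall_mill, candle from where it was at the start of the episode above 0.03 m).
It also fails if it takes over 56 s, if anything falls off the work surface, if the arm or the gripper's body presses on something with over 40 N, if the wrist force passes 120 N, or if a joint passes its speed limit or range.

ROBOT

A 6-joint arm with a two-finger parallel gripper is mounted at the origin on a cart in front of the work surface, level with it; the furniture and walls round the work are solid. World frame = base frame: x ahead of the robot, y to its left, z up, the work surface at z = 0. Lengths are in m, angles in rad, forces in N, time in s.
With the tool pointing down it reaches from about 0.3 to 0.775 m from the base axis. Payload 14.6 kg.
Tool frame: the origin (TCP) lies between the finger pads, 19 mm behind the fingertips; this is the grasp point; z points along the fingers, y is the line along which they close (so a half turn about z gives the same grasp; the last joint's range is limited). The gripper opens to 94 mm and grips with 3 to 60 N. Pads are 16 mm wide; open, the fingers measure 119 mm over their backs; the gripper's body (75 mm by 177 mm) begins 78 mm behind the grasp point.
Start: joints at [-0.067, 0.3, 1.521, -0, 1.321, -0.067], TCP at [0.55, -0, 0.224] pointing down, gripper open.
Joint ranges: [-3.03, 3.03], [-0.79, 2.21], [0.23, 2.52], [-1.04, 4.18], [0, 3.07], [-2.55, 2.55]. Speed limits (rad/s): [2.22, 2.22, 2.57, 3.14, 3.14, 3.14].

INTERFACE

Orientations are given as [roll, pitch, yaw] about the fixed x, y, z axes, in that order (R = Rz(yaw) Ry(pitch) Rx(roll)).
In Python, from station import ctrl gives the robot as it stands.
- The arm moves only by the tool step_arm, never from a script. Its argument "plan" is a list that holds one entry, the list of rows, each a list of 6 numbers: the shift along the tool's x, y, z in units of 30 mm (1.0 is 30 mm), then the turn, a rotation vector about the tool's x, y, z in units of 6 degrees (1.0 is 6 degrees). In form: [[[dx, dy, dz, wx, wy, wz], ...]]. A call has 1 to 8 rows; each row is the pose to reach, as a shift and turn from the pose commanded when the call began, along the tool's axes at that moment; what a row does not reach only later rows make up. A row lasts 1/12 s, in which the tool goes at most 41.7 mm and 7.16 degrees, less where a joint would pass 70% of its speed; a pose out of reach is approached as far as the arm can. A call with a gripper value outside its range is refused whole. "grip" is the opening, from 0 (shut) to 1 (fully open), set as the call begins (left out, the last holds). The fingers move at their own pace and stop on an object; "squeeze" is the grip in N (left out, the last holds). Time passes only in rows, so rows that repeat a pose let the fingers close. It gives the time, the measured TCP pose, the force, the opening and the grip force at its end, in the units of the state.
- ctrl.get_obs(): the state, without advancing time (a new reading comes with each control period).
- ctrl.camera(name): name is "scene" or "side" or "wrist"; returns the picture (400x640x3 uint8, red, green, blue); there is no depth.
- ctrl.camera_model(name): a dict with "intrinsics" (3x3 intrinsics, pixels), "k1" (the pictures are not rectified: a ray, as slopes to the right and down, at radius r is drawn at 1 + k1 r^2 times it, then the intrinsics apply), "R" (3x3) and "t" (3): a world point X has camera coordinates R X + t; the wrist camera has in their place "tool_from_camera" (4x4, takes a point from camera to tool coordinates, whose origin is the TCP and whose axes are the flange's). Camera axes: x right, y down, z forward; pixel columns grow to the right and rows downward; lengths in m; the calibration is good to about 2 mm. A picture is of the moment at which its call begins: read the wrist's pose just before it. camera_model takes no time and is no camera call.
- ctrl.hand_in(): hands the job in; it is judged then, once.
Trained networks look in the newest picture that a camera, given by its name, has taken for a name from the list of things; names that differ only in an ending like _2 or _b are one class to them, and where a whole thing is asked for, a point or a joint stands for the part that bears it (a point fixed in the world has none). Each returns a list of dicts, best first, with "confidence" (0 to 1); they miss things now and then, are a little off and sometimes report something else, mostly with a low value. They report only what shows in the picture. A call takes as long as a camera call. They do not tell look-alikes from the thing itself.
- ctrl.masks_of(query, camera): "pixels" (400x640 bool, what is visible of it) and "at" ([column, row] in pixels, amid what is visible of it).
- ctrl.place_of(query, camera): "at" ([column, row] in pixels: a listed point, or the origin of a listed thing).
The state is a dict: "time_s": time; "qpos": joint angles; "joint_vel": joint speeds; "tau": joint torques, N m; "ee_pos": TCP position; "eef_rot": TCP orientation; "force": force on the tool from outside, world axes, zero at the start; "moment": the same for the moment, N m; "grip_width": finger opening in m; "grip_force": force on a finger pad.
Only numpy, scipy, OpenCV 4.12 (cv2) and the standard library are available. Lean on these libraries where they do the work, as an engineer would, in place of code of your own. Each camera call takes 0.05 s, during which the arm holds its last target. There are 200 camera calls.

## Working session

There is one attempt and no reset: what is moved stays moved. The work goes in short steps, Python scripts to look and compute and a tool call to move; the robot and the scene stay as the last step left them, time stands still between calls to the robot, and variables do not carry over. Pictures are saved under pics/ and viewed, at most 10 in all, crops included, and the job is handed in when it is done.

Besides the shell and the picture viewer there is one more tool, called as a command line: name --argument value ..., lists and objects as JSON in quotes. step_arm: Moves the arm, as the interface text tells. Its arguments: {"type":"object","properties":{"plan":{"type":"array","items":{"type":"array","items":{"type":"array","items":{"type":"number"}}}},"grip":{"type":"number"},"squeeze":{"type":"number"}},"required":["plan"]}

```bash
mkdir -p pics; cat > h.py <<'E'
import numpy as np, cv2
from station import ctrl
from scipy.spatial.transform import Rotation as Ro
def ray(cam,px,obs=None):
    m=ctrl.camera_model(cam);K=np.array(m["intrinsics"]);k1=m["k1"]
    d=np.linalg.solve(K,[px[0],px[1],1])[:2];u=d.copy()
    for _ in range(30): u=d/(1+k1*(u@u))
    v=np.array([u[0],u[1],1.])
    if cam=="wrist":
        T=np.array(m["tool_from_camera"]);o=obs or ctrl.get_obs();R=Ro.from_euler("xyz",o["eef_rot"]).as_matrix()
        return R@T[:3,3]+np.array(o["ee_pos"]),R@T[:3,:3]@v
    R=np.array(m["R"]);t=np.array(m["t"]);return -R.T@t,R.T@v
def at_z(cam,px,z,obs=None):
    c,d=ray(cam,px,obs);return c+d*(z-c[2])/d[2]
def tri(rays):
    A=np.zeros((3,3));b=np.zeros(3)
    for c,d in rays:
        d=d/np.linalg.norm(d);P=np.eye(3)-np.outer(d,d);A+=P;b+=P@c
    return np.linalg.solve(A,b)
def shot(cam,name):
    im=ctrl.camera(cam);cv2.imwrite(f"pics/{name}.png",im[...,::-1]);return im
E
python3 - <<'E'
from h import *
np.set_printoptions(precision=3,suppress=True)
o=ctrl.get_obs();print(o["ee_pos"],o["eef_rot"],o["time_s"])
ims=[shot(c,"a_"+c) for c in("scene","side","wrist")]
cv2.imwrite("pics/a.png",cv2.resize(np.vstack([np.hstack(ims[:2]),np.hstack([ims[2],ims[2]*0])]),(800,500),interpolation=cv2.INTER_AREA)[...,::-1])
Z=dict(yellow_cap_jar=0,carousel_foot=0,turntable=.03,knob_grip=.151,cork_disc=.042,blue_lid_jar=.042,salt_shaker=.042,green_cap_jar=.042,red_mug=0,food_tin=0,timer=0,cider=0,tall_mill=0,candle=0)
for n,z in Z.items():
    for c in("scene","side"):
        for r in ctrl.place_of(n,c)[:3]: print(n,c,np.round(r["at"]),round(r["confidence"],2),at_z(c,r["at"],z))
E
```

```text
[0.55  0.    0.224] [-3.14  -0.     1.571] 0.0
yellow_cap_jar side [300. 229.] 0.71 [0.448 0.021 0.   ]
turntable side [389. 251.] 0.8 [ 0.461 -0.299  0.03 ]
knob_grip scene [391. 180.] 0.53 [ 0.475 -0.292  0.151]
knob_grip scene [386. 193.] 0.28 [ 0.39  -0.21   0.151]
knob_grip side [394. 231.] 0.46 [ 0.47  -0.293  0.151]
cork_disc side [369. 233.] 0.67 [ 0.494 -0.216  0.042]
blue_lid_jar scene [410. 202.] 0.71 [ 0.464 -0.386  0.042]
blue_lid_jar scene [437. 208.] 0.43 [ 0.371 -0.446  0.042]
blue_lid_jar side [407. 258.] 0.68 [ 0.452 -0.36   0.042]
blue_lid_jar side [444. 280.] 0.37 [ 0.419 -0.489  0.042]
salt_shaker scene [216. 280.] 0.7 [0.317 0.417 0.042]
salt_shaker scene [385. 194.] 0.63 [ 0.563 -0.336  0.042]
salt_shaker scene [387. 208.] 0.18 [ 0.461 -0.275  0.042]
salt_shaker side [401. 229.] 0.75 [ 0.55  -0.315  0.042]
green_cap_jar scene [392. 216.] 0.53 [ 0.399 -0.254  0.042]
green_cap_jar side [377. 267.] 0.77 [ 0.386 -0.278  0.042]
red_mug scene [312. 207.] 0.65 [ 0.67  -0.042  0.   ]
food_tin scene [212. 275.] 0.79 [0.399 0.417 0.   ]
timer scene [192. 252.] 0.88 [0.557 0.455 0.   ]
timer scene [372. 190.] 0.61 [ 0.695 -0.357  0.   ]
timer scene [266. 263.] 0.57 [0.384 0.251 0.   ]
cider scene [310. 208.] 0.49 [ 0.664 -0.031  0.   ]
cider side [331. 185.] 0.58 [ 0.666 -0.021  0.   ]
tall_mill scene [370. 190.] 0.43 [ 0.699 -0.349  0.   ]
tall_mill side [421. 210.] 0.76 [ 0.68  -0.365  0.   ]
tall_mill side [368. 233.] 0.18 [ 0.517 -0.212  0.   ]
candle scene [390. 180.] 0.68 [ 0.759 -0.504  0.   ]
candle scene [403. 189.] 0.5 [ 0.643 -0.494  0.   ]
candle side [450. 230.] 0.78 [ 0.635 -0.482  0.   ]
```

View pics/a.png

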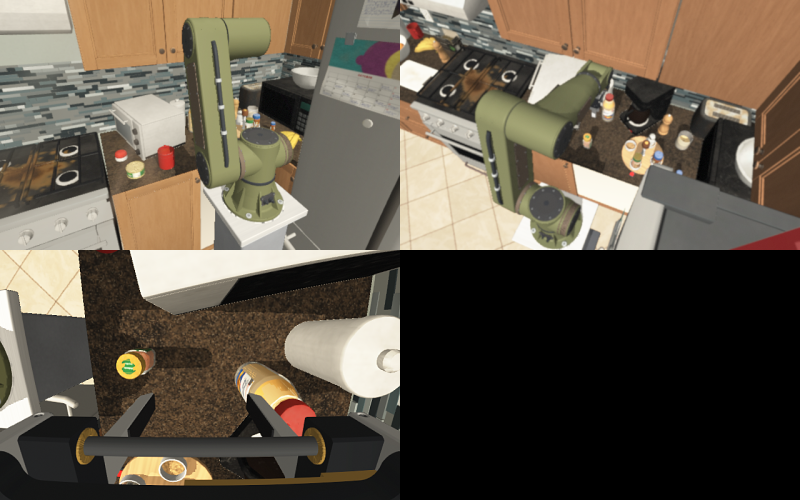

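```bash
python3 - <<'E'
from h import *
np.set_printoptions(precision=3,suppress=True)
im=ctrl.camera("wrist");o=ctrl.get_obs()
for n,z in dict(yellow_cap_jar=0,cork_disc=.042,cider=0,green_cap_jar=.042,turntable=.03,knob_grip=.151).items():
    for r in ctrl.place_of(n,"wrist")[:3]: print(n,np.round(r["at"]),round(r["confidence"],2),at_z("wrist",r["at"],z,o))
# cap top
h=cv2.cvtColor(im,cv2.COLOR_RGB2HSV);m=cv2.inRange(h,(20,120,120),(38,255,255));m[:, :150]=0;m[:,260:]=0;m[:140]=0;m[220:]=0
ys,xs=np.where(m);print("cap",xs.mean(),ys.mean(),xs.min(),xs.max(),ys.min(),ys.max(),at_z("wrist",((xs.min()+xs.max())/2,(ys.min()+ys.max())/2),.09,o))
for y in range(30,130,20):print("oven edge?",y,at_z("wrist",(290,y),0,o))
c=cv2.resize(im[100:300,130:400],None,fx=2.9,fy=2.9)[...,::-1];cv2.imwrite("pics/b.png",c)
E
```

```text
yellow_cap_jar [232. 175.] 0.82 [0.434 0.011 0.   ]
cork_disc [274. 342.] 0.81 [ 0.485 -0.211  0.042]
cider [402. 200.] 0.9 [ 0.657 -0.022  0.   ]
turntable [231. 176.] 0.64 [0.441 0.014 0.03 ]
turntable [267. 379.] 0.56 [ 0.47  -0.287  0.03 ]
cap 205.9090909090909 185.29572836801754 186 229 165 205 [0.435 0.016 0.09 ]
oven edge? 30 [0.513 0.184 0.   ]
oven edge? 50 [0.513 0.161 0.   ]
oven edge? 70 [0.512 0.139 0.   ]
oven edge? 90 [0.512 0.116 0.   ]
oven edge? 110 [0.511 0.092 0.   ]
```

View pics/b.png

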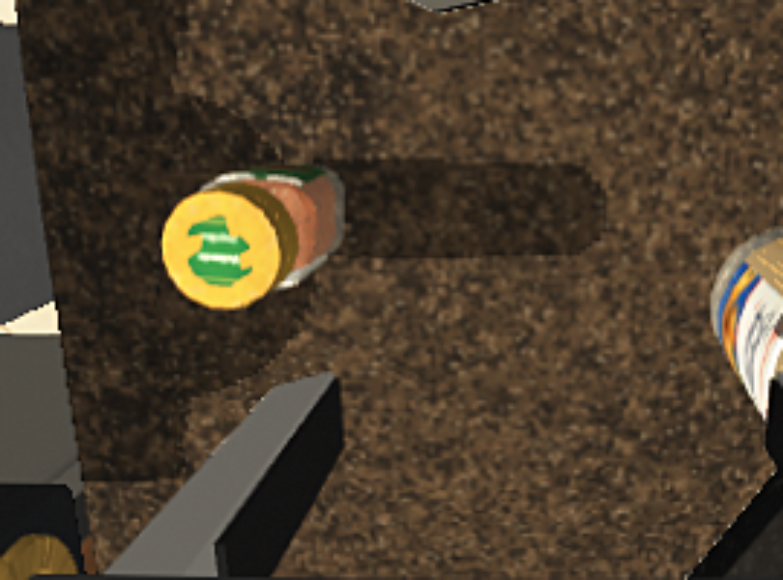

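```bash
python3 - <<'E'
from h import *
np.set_printoptions(precision=3,suppress=True)
m=ctrl.camera_model("wrist");print(np.array(m["tool_from_camera"]),m["intrinsics"])
o=ctrl.get_obs()
print(at_z("wrist",(206.2,185.5),.096,o), at_z("wrist",(320,200),0,o),at_z("wrist",(320,200),0.12,o))
# predict the view at TCP (0.5,-0.42,0.35)
E
```

```text
[[ 0.    -0.968 -0.25   0.073]
 [ 1.     0.    -0.    -0.001]
 [ 0.    -0.25   0.968 -0.16 ]
 [ 0.     0.     0.     1.   ]] [[299.499   0.    320.846]
 [  0.    299.499 202.797]
 [  0.      0.      1.   ]]
[0.436 0.016 0.096] [ 0.548 -0.022  0.   ] [0.548 0.008 0.12 ]
```

step_arm --plan '[[[-0.5, -0.7, -1.1, 0, 0, 0], [-1, -1.5, -2.2, 0, 0, 0], [-2, -2.2, -3.2, 0, 0, 0], [-3, -2.8, -4, 0, 0, 0], [-4.2, -3, -4.5, 0, 0, 0], [-5.4, -3, -5, 0, 0, 0], [-6.6, -3, -5, 0, 0, 0], [-7.8, -3, -5, 0, 0, 0]]]'

```text
time_s: 2.57
ee_pos: [0.4595, -0.2361, 0.3757]
eef_rot: [3.139, 0.001, 1.571]
force: [1.8, 0.5, -0.9]
grip_width: 0.094
grip_force: 0.0
```

step_arm --plan '[[[-0.8, 0, 0, 0, 0, 0], [-0.8, 0, 0, 0, 0, 0], [-0.8, 0, 0, 0, 0, 0], [-0.8, 0, 0, 0, 0, 0]]]'

```text
time_s: 2.9
ee_pos: [0.46, -0.2575, 0.3742]
eef_rot: [-3.142, -0.0, 1.571]
force: [0.1, 0.1, 0.1]
grip_width: 0.0939
grip_force: 0.0
```

```bash
cat > look.py <<'E'
from h import *
import sys
np.set_printoptions(precision=3,suppress=True)
im=shot("wrist",sys.argv[1]);o=ctrl.get_obs();print(o["ee_pos"],o["eef_rot"],o["time_s"])
for n,z in dict(cork_disc=.042,carousel_foot=0,turntable=.03,knob_grip=.151,knob=.134,green_cap_jar=.042,blue_lid_jar=.042,salt_shaker=.042,yellow_cap_jar=0,tall_mill=0,candle=0).items():
    for r in ctrl.place_of(n,"wrist")[:2]: print(n,np.round(r["at"]),round(r["confidence"],2),at_z("wrist",r["at"],z,o))
E
python3 look.py c
```

```text
[ 0.46  -0.257  0.374] [3.141 0.    1.572] 2.95
cork_disc [340. 143.] 0.68 [ 0.49  -0.212  0.042]
turntable [326. 189.] 0.74 [ 0.468 -0.29   0.03 ]
knob_grip [328. 205.] 0.71 [ 0.469 -0.286  0.151]
knob [330. 203.] 0.92 [ 0.472 -0.287  0.134]
knob [408. 281.] 0.3 [ 0.589 -0.408  0.134]
green_cap_jar [283. 178.] 0.92 [ 0.397 -0.269  0.042]
green_cap_jar [407. 280.] 0.19 [ 0.618 -0.458  0.042]
blue_lid_jar [306. 282.] 0.68 [ 0.431 -0.461  0.042]
blue_lid_jar [318. 230.] 0.67 [ 0.454 -0.359  0.042]
salt_shaker [370. 204.] 0.98 [ 0.544 -0.313  0.042]
tall_mill [436. 222.] 0.74 [ 0.678 -0.359  0.   ]
candle [333. 203.] 0.67 [ 0.481 -0.322  0.   ]
```

View pics/c.png

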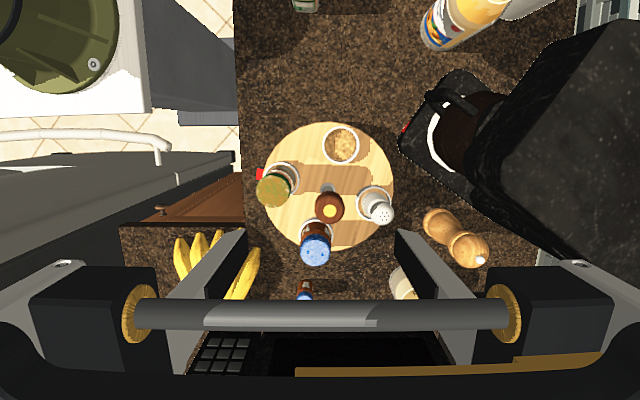

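```bash
python3 - <<'E'
from h import *
from scipy.optimize import least_squares
np.set_printoptions(precision=4,suppress=True)
im=cv2.imread("pics/c.png");o=ctrl.get_obs()
for z in(.15,.25,.35): print("coffee corner",z,at_z("wrist",(500,185),z,o),at_z("wrist",(490,120),z,o),at_z("wrist",(398,145),z,o))
hsv=cv2.cvtColor(im,cv2.COLOR_BGR2HSV)
r=cv2.inRange(hsv,(0,170,120),(6,255,255))|cv2.inRange(hsv,(175,170,120),(180,255,255));r[:155]=0;r[195:]=0;r[:,:245]=0;r[:,275:]=0
ys,xs=np.where(r);a=(xs.mean(),ys.mean());print("arrow px",a,len(xs),xs.min(),xs.max(),ys.min(),ys.max())
for z in(0,.01,.02,.03):print(z,at_z("wrist",a,z,o))
# plate edge: largest wood component
w=cv2.inRange(hsv,(10,50,120),(28,200,255));w[:100]=0;w[270:]=0;w[:,:250]=0;w[:,400:]=0
w=cv2.morphologyEx(w,cv2.MORPH_OPEN,np.ones((3,3)));n,l,s,_=cv2.connectedComponentsWithStats(w);k=1+s[1:,4].argmax();print(s[k])
c=max(cv2.findContours((l==k).astype(np.uint8),0,1)[0],key=cv2.contourArea)[:,0]
P=np.array([at_z("wrist",p,.042,o)[:2] for p in c])
f=least_squares(lambda q:np.hypot(*(P-q[:2]).T)-q[2],[.468,-.29,.112],loss="soft_l1",f_scale=.001);print("plate",f.x)
for _ in range(1):print(np.percentile(abs(f.fun),[50,80]))
big=cv2.resize(im[100:270,240:430],None,fx=4.2,fy=3.5);cv2.imwrite("pics/d.png",cv2.resize(im[105:265,245:425],(720,640))[:600])
for n,p in dict(green=(283,178)).items():pass
E
```

```text
coffee corner 0.15 [ 0.6979 -0.2593  0.15  ] [ 0.673  -0.1757  0.15  ] [ 0.5571 -0.2081  0.15  ]
coffee corner 0.25 [ 0.6358 -0.2399  0.25  ] [ 0.6174 -0.1781  0.25  ] [ 0.5316 -0.202   0.25  ]
coffee corner 0.35 [ 0.5737 -0.2205  0.35  ] [ 0.5617 -0.1805  0.35  ] [ 0.5062 -0.196   0.35  ]
arrow px (np.float64(258.6901408450704), np.float64(173.38028169014083)) 71 255 263 168 179
0 [ 0.3472 -0.2678  0.    ]
0.01 [ 0.3493 -0.2662  0.01  ]
0.02 [ 0.3514 -0.2647  0.02  ]
0.03 [ 0.3535 -0.2631  0.03  ]
[ 256  121  138  131 9265]
plate [ 0.4698 -0.2836  0.1025]
[0.0114 0.036 ]
```

View pics/d.png

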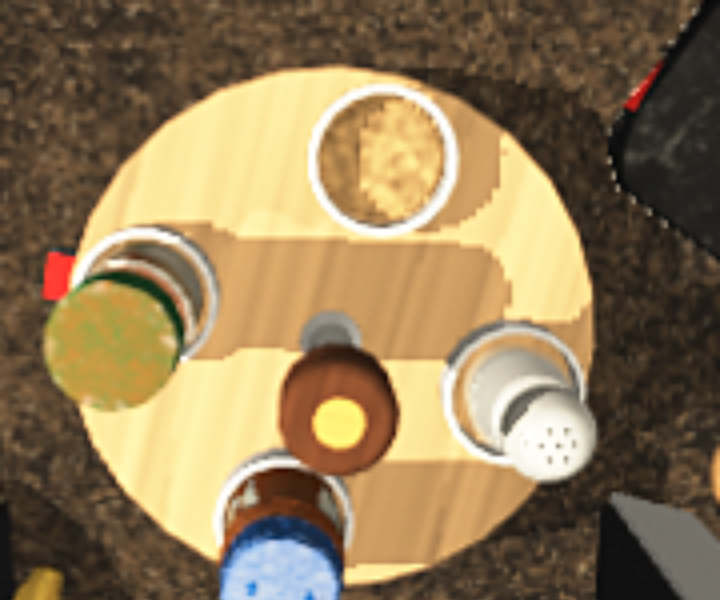

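```bash
python3 - <<'E'
from h import *
from scipy.optimize import least_squares
np.set_printoptions(precision=4,suppress=True)
o=ctrl.get_obs()
W=lambda x,y,z:at_z("wrist",(245+(x-.0)/4-.4,105+y/4-.4),z,o)[:2]
P=np.array([W(*p,.042) for p in[(335,67),(593,300),(345,583),(160,130),(530,150),(110,460)]])
f=least_squares(lambda q:np.hypot(*(P-q[:2]).T)-.112,[.468,-.29]);print("plate",f.x,f.fun)
R=[W(*p,.06) for p in[(384,161),(143,303),(285,523),(514,397)]];C=np.mean(R,0);print("rims",np.array(R),C,np.hypot(*(R-C).T),np.degrees(np.arctan2(*(R-C).T[::-1])))
K=W(339,410,.168);print("knob",K)
A=W(59,277,.02);print("arrow",A,np.hypot(*(A-C)),"front deg",np.degrees(np.arctan2(*(A-C)[::-1])))
o2=dict(ee_pos=[.55,0,.224],eef_rot=[np.pi,0,np.pi/2])
ims=cv2.imread("pics/a_scene.png");
E
```

```text
plate [ 0.4709 -0.2884] [-0.0013 -0.0022 -0.0016 -0.0009 -0.0005 -0.0024]
rims [[ 0.49   -0.2136]
 [ 0.3942 -0.2698]
 [ 0.4508 -0.3636]
 [ 0.5449 -0.3088]] [ 0.47  -0.289] [0.078  0.0782 0.0771 0.0775] [  75.0921  165.8268 -104.3877  -14.8263]
knob [ 0.47   -0.2848]
arrow [ 0.3525 -0.2655] 0.11976876605588894 front deg 168.70992584790628
```

step_arm --plan '[[[1.3, -0.2, 0, 0, 0, 0], [2.6, -0.4, 0, 0, 0, 0], [3.9, -0.6, 0, 0, 0, 0], [5.2, -0.8, 0, 0, 0, 0], [6.5, -0.8, 0, 0, 0, 0], [7.8, -0.8, 0, 0, 0, 0], [9.1, -0.8, 0, 0, 0, 0], [9.1, -0.8, 1, 0, 0, 0]]]'

```text
time_s: 4.17
ee_pos: [0.4368, 0.02, 0.3484]
eef_rot: [3.133, -0.001, 1.576]
force: [1.0, -1.3, 0.4]
grip_width: 0.0942
grip_force: 0.0
```

step_arm --plan '[[[0, 0, 1, 0, 0, 0], [0, 0, 2, 0, 0, 0], [0, 0, 3, 0, 0, 0], [0, 0, 4, 0, 0, 0], [0, 0, 4, 0, 0, 0], [0, 0, 4, 0, 0, 0]]]'

```text
time_s: 4.67
ee_pos: [0.4358, 0.015, 0.2244]
eef_rot: [-3.14, -0.0, 1.571]
force: [0.4, -0.8, 0.9]
grip_width: 0.0942
grip_force: 0.0
```

```bash
python3 - <<'E'
from h import *
np.set_printoptions(precision=4,suppress=True)
im=shot("wrist","e");o=ctrl.get_obs();print(o["ee_pos"],o["eef_rot"],o["time_s"])
print([(r["at"],r["confidence"],at_z("wrist",r["at"],0,o)) for r in ctrl.place_of("yellow_cap_jar","wrist")])
h=cv2.cvtColor(im,cv2.COLOR_RGB2HSV);m=cv2.inRange(h,(18,120,150),(38,255,255));n,l,s,c=cv2.connectedComponentsWithStats(m);i=1+s[1:,4].argsort()[::-1][:3]
for k in i:
    x,y,w,hh,a=s[k];print(s[k],at_z("wrist",(x+w/2,y+hh/2),.096,o))
E
```

```text
[0.4365 0.0149 0.2257] [3.1406 0.     1.5707] 4.7167
[([317.6, 185.1], 0.71, array([0.4317, 0.0126, 0.    ]))]
[ 523  223   77   43 1525] [ 0.6963 -0.0333  0.096 ]
[ 301  180   42   41 1003] [0.437  0.0158 0.096 ]
[484 195  83  28 296] [0.6473 0.0067 0.096 ]
```

View pics/e.png

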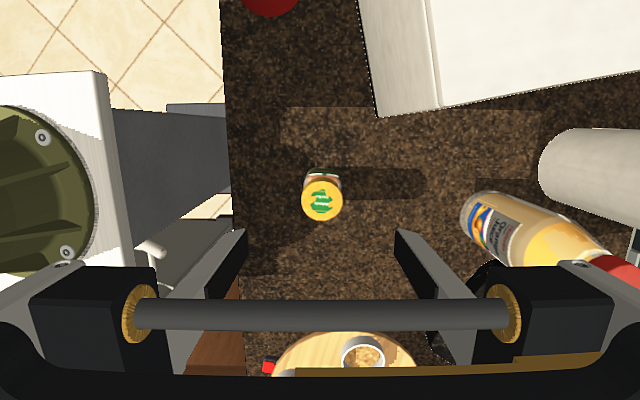

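The jar's cap is at (322,200) px, which puts it right under the TCP, and the oven corner at (378,118) is clear. It is the only yellow-capped jar in view, so I'm descending on it.

step_arm --plan '[[[0, 0, 1, 0, 0, 0], [0, 0, 2, 0, 0, 0], [0, 0, 3, 0, 0, 0], [0, 0, 4, 0, 0, 0], [0, 0, 4.5, 0, 0, 0], [0, 0, 4.7, 0, 0, 0], [0, 0, 4.7, 0, 0, 0], [0, 0, 4.7, 0, 0, 0]]]'

```text
time_s: 5.43
ee_pos: [0.4371, 0.0149, 0.0848]
eef_rot: [3.139, 0.0, 1.571]
force: [-0.7, -0.7, 0.3]
grip_width: 0.0938
grip_force: 0.0
```

step_arm --plan '[[[0, 0, 0, 0, 0, 0], [0, 0, 0, 0, 0, 0], [0, 0, 0, 0, 0, 0], [0, 0, 0, 0, 0, 0], [0, 0, 0, 0, 0, 0], [0, 0, 0, 0, 0, 0], [0, 0, 0, 0, 0, 0], [0, 0, 0, 0, 0, 0]]]' --grip 0.35 --squeeze 15

```text
time_s: 6.1
ee_pos: [0.436, 0.015, 0.0832]
eef_rot: [-3.142, -0.0, 1.571]
force: [0.5, 0.2, 0.4]
grip_width: 0.044
grip_force: 0.0
```

step_arm --plan '[[[0, 0, 0, 0, 0, 0], [0, 0, 0, 0, 0, 0], [0, 0, 0, 0, 0, 0], [0, 0, 0, 0, 0, 0]]]'

```text
time_s: 6.43
ee_pos: [0.436, 0.015, 0.0832]
eef_rot: [-3.142, 0.0, 1.571]
force: [-1.0, -1.1, 0.8]
grip_width: 0.0409
grip_force: 14.9
```

step_arm --plan '[[[0, 0, -0.5, 0, 0, 0], [0, 0, -1.5, 0, 0, 0], [0, 0, -2.6, 0, 0, 0], [0, 0, -3.8, 0, 0, 0], [0, 0, -5, 0, 0, 0], [0, 0, -6.2, 0, 0, 0], [0, 0, -7.2, 0, 0, 0], [0, 0, -7.5, 0, 0, 0]]]'

```text
time_s: 7.1
ee_pos: [0.4367, 0.015, 0.3126]
eef_rot: [3.136, 0.0, 1.571]
force: [-1.0, 0.8, -1.0]
grip_width: 0.0408
grip_force: 14.9
```

step_arm --plan '[[[-0.6, 0.1, 0, 0, 0, -0.8], [-1.6, 0.3, 0, 0, 0, -1.9], [-2.6, 0.5, 0, 0, 0, -3], [-3.6, 0.8, 0, 0, 0, -4.1], [-4.6, 1.1, 0, 0, 0, -5.2], [-5.6, 1.4, 0, 0, 0, -6.3], [-6.6, 1.6, 0, 0, 0, -7.4], [-7.6, 1.8, 0, 0, 0, -8.5]]]'

```text
time_s: 7.77
ee_pos: [0.49, -0.2145, 0.3069]
eef_rot: [-3.141, -0.002, 2.467]
force: [0.6, 1.1, -1.1]
grip_width: 0.0411
grip_force: 14.9
```

step_arm --plan '[[[0, 0, 0, 0, 0, -1], [0, 0, 0, 0, 0, -2], [0, 0, 0, 0, 0, -3], [0, 0, 0, 0, 0, -4], [0, 0, 0, 0, 0, -4], [0, 0, 0, 0, 0, -4]]]'

```text
time_s: 8.27
ee_pos: [0.4899, -0.2129, 0.3073]
eef_rot: [3.141, -0.001, 2.877]
force: [0.2, 0.1, -1.2]
grip_width: 0.041
grip_force: 14.9
```

```bash
python3 - <<'E'
from h import *
np.set_printoptions(precision=4,suppress=True)
im=shot("wrist","f");o=ctrl.get_obs();print(o["ee_pos"],o["eef_rot"],o["time_s"],o["grip_width"],o["grip_force"],o["qpos"])
for q,z in(("cork_disc",.042),("knob_grip",.151)):print(q,[(r["at"],r["confidence"],at_z("wrist",r["at"],z,o)) for r in ctrl.place_of(q,"wrist")])
E
```

```text
[ 0.4899 -0.2129  0.3075] [ 3.1414 -0.001   2.8761] 8.3167 0.041127202628289374 14.908689727672026 [-0.4786  0.2146  1.4357  0.      1.4923 -1.7839]
cork_disc [([319.5, 178.4], 0.83, array([ 0.4894, -0.2143,  0.042 ]))]
knob_grip [([246.6, 192.6], 0.75, array([ 0.4658, -0.2893,  0.151 ]))]
```

View pics/f.png

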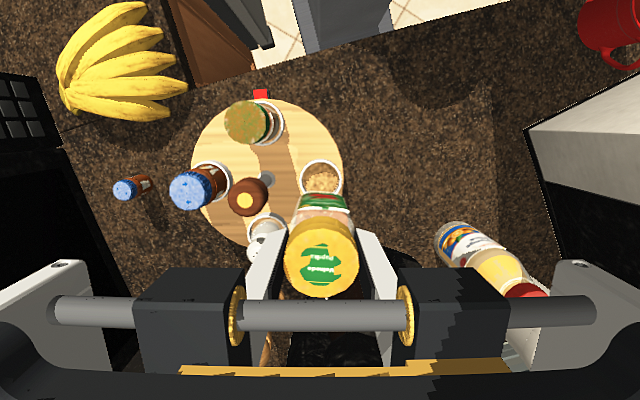

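step_arm --plan '[[[0, 0, 0.8, 0, 0, 0], [0, 0, 1.8, 0, 0, 0], [0, 0, 2.8, 0, 0, 0], [0, 0, 3.6, 0, 0, 0], [0, 0, 4.2, 0, 0, 0], [0, 0, 4.6, 0, 0, 0], [0, 0, 5, 0, 0, 0], [0, 0, 5, 0, 0, 0]]]'

```text
time_s: 9.08
ee_pos: [0.4891, -0.2125, 0.1559]
eef_rot: [3.141, -0.004, 2.878]
force: [0.4, 0.4, -0.4]
grip_width: 0.0414
grip_force: 14.9
```

step_arm --plan '[[[0, 0, 0.2, 0, 0, 0], [0, 0, 0.4, 0, 0, 0], [0, 0, 0.6, 0, 0, 0], [0, 0, 0.75, 0, 0, 0], [0, 0, 0.85, 0, 0, 0], [0, 0, 0.9, 0, 0, 0], [0, 0, 0.9, 0, 0, 0], [0, 0, 0.9, 0, 0, 0]]]'

```text
time_s: 9.75
ee_pos: [0.4901, -0.213, 0.1314]
eef_rot: [-3.142, 0.0, 2.88]
force: [-0.4, -0.3, -1.3]
grip_width: 0.0412
grip_force: 14.9
```

step_arm --plan '[[[0, 0, 0.03, 0, 0, 0], [0, 0, 0.06, 0, 0, 0], [0, 0, 0.08, 0, 0, 0], [0, 0, 0.08, 0, 0, 0], [0, 0, 0.08, 0, 0, 0]]]'

```text
time_s: 10.17
ee_pos: [0.4902, -0.2131, 0.1292]
eef_rot: [-3.141, 0.001, 2.88]
force: [0.7, 0.6, 3.3]
grip_width: 0.0414
grip_force: 14.9
```

```bash
python3 - <<'E'
from h import *
o=ctrl.get_obs();print(o["ee_pos"],o["force"])
im=shot("wrist","g")
E
```

```text
[ 0.49023113 -0.21310517  0.12922502] [0.6968441  0.57505829 3.32096486]
```

View pics/g.png

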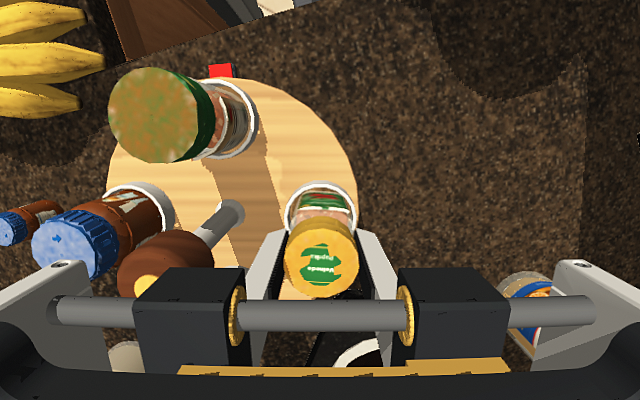

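The jar stands inside the rim at (320,210) px and touches down at the expected height with 3 N, so I'm releasing it.

step_arm --plan '[[[0, 0, 0, 0, 0, 0], [0, 0, 0, 0, 0, 0], [0, 0, 0, 0, 0, 0], [0, 0, 0, 0, 0, 0], [0, 0, 0, 0, 0, 0], [0, 0, 0, 0, 0, 0], [0, 0, 0, 0, 0, 0], [0, 0, 0, 0, 0, 0]]]' --grip 0.64

```text
time_s: 10.88
ee_pos: [0.49, -0.213, 0.1288]
eef_rot: [-3.142, -0.0, 2.88]
force: [-0.2, -0.1, -1.2]
grip_width: 0.0601
grip_force: 0.0
```

step_arm --plan '[[[0, 0, -0.2, 0, 0, 0], [0, 0, -0.5, 0, 0, 0], [0, 0, -1, 0, 0, 0], [0, 0, -1.8, 0, 0, 0], [0, 0, -2.8, 0, 0, 0], [0, 0, -3.8, 0, 0, 0], [0, 0, -4.5, 0, 0, 0], [0, 0, -4.5, 0, 0, 0]]]'

```text
time_s: 11.55
ee_pos: [0.491, -0.2135, 0.2695]
eef_rot: [-3.14, 0.008, 2.88]
force: [-0.4, -0.4, -0.6]
grip_width: 0.0601
grip_force: 0.0
```

```bash
python3 - <<'E'
from h import *
np.set_printoptions(precision=4,suppress=True)
im=shot("wrist","i");o=ctrl.get_obs();print(o["ee_pos"],o["eef_rot"],o["time_s"],o["grip_width"])
for q,z in(("yellow_cap_jar",.046),("knob",.134),("knob_grip",.151)):print(q,[(r["at"],r["confidence"],at_z("wrist",r["at"],z,o)) for r in ctrl.place_of(q,"wrist")])
E
```

```text
[ 0.4905 -0.2133  0.2667] [-3.1405  0.0046  2.8798] 11.6 0.06021067652209997
yellow_cap_jar [([319.2, 180.6], 0.86, array([ 0.4865, -0.2141,  0.046 ]))]
knob [([245.4, 197.8], 0.9, array([ 0.4687, -0.2857,  0.134 ])), ([263.3, 307.7], 0.19, array([ 0.5942, -0.3075,  0.134 ]))]
knob_grip []
```

View pics/i.png

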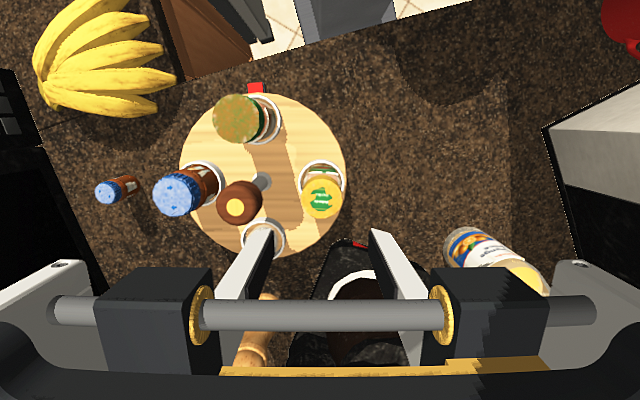

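step_arm --plan '[[[0, -0.4, 0, 0, 0, 1], [0, -0.9, 0, 0, 0, 2.1], [0, -1.5, 0, 0, 0, 3.2], [0, -2, 0, 0, 0, 4.3], [0, -2.4, 0, 0, 0, 5.4], [0, -2.56, 0, 0, 0, 6.5], [0, -2.56, 0, 0, 0, 7.6], [0, -2.56, 0, 0, 0, 8.7]]]'

```text
time_s: 12.42
ee_pos: [0.4697, -0.2874, 0.2625]
eef_rot: [-3.14, -0.002, 1.962]
force: [0.2, 0.1, -0.4]
grip_width: 0.0605
grip_force: 0.0
```

step_arm --plan '[[[0, 0, 0, 0, 0, 1], [0, 0, 0, 0, 0, 2.1], [0, 0, 0, 0, 0, 3.2], [0, 0, 0, 0, 0, 4.3], [0, 0, 0, 0, 0, 5.4], [0, 0, 0, 0, 0, 6.3], [0, 0, 0, 0, 0, 6.3], [0, 0, 0, 0, 0, 6.3]]]'

```text
time_s: 13.08
ee_pos: [0.4699, -0.2871, 0.263]
eef_rot: [-3.14, -0.001, 1.312]
force: [-0.4, 0.1, -0.1]
grip_width: 0.06
grip_force: 0.0
```

```bash
python3 - <<'E'
from h import *
np.set_printoptions(precision=4,suppress=True)
im=shot("wrist","j");o=ctrl.get_obs();print(o["ee_pos"],o["eef_rot"],o["time_s"],o["grip_width"])
for q,z in(("yellow_cap_jar",.046),("knob",.134),("knob_grip",.151)):print(q,[(r["at"],r["confidence"],at_z("wrist",r["at"],z,o)) for r in ctrl.place_of(q,"wrist")])
E
```

```text
[ 0.47   -0.2871  0.2632] [-3.1404 -0.0004  1.3124] 13.1333 0.06008810570129602
yellow_cap_jar [([317.8, 125.0], 0.95, array([ 0.4841, -0.2143,  0.046 ]))]
knob [([323.2, 205.1], 0.6, array([ 0.4702, -0.2912,  0.134 ])), ([323.1, 238.4], 0.45, array([ 0.4611, -0.3255,  0.134 ]))]
knob_grip [([323.5, 207.6], 0.67, array([ 0.4709, -0.2893,  0.151 ]))]
```

View pics/j.png

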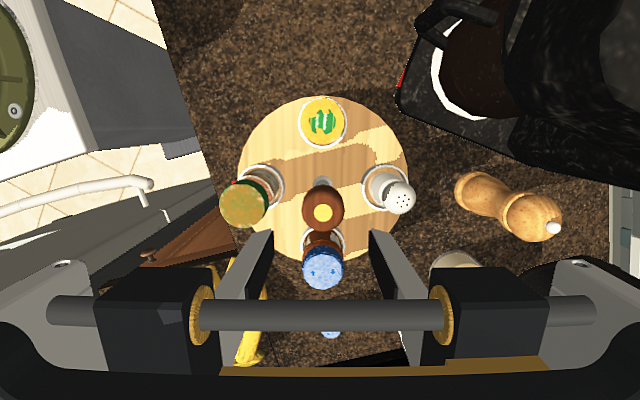

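step_arm --plan '[[[0, 0, 0.6, 0, 0, 0], [0, 0, 1.4, 0, 0, 0], [0, 0, 2.2, 0, 0, 0], [0, 0, 2.8, 0, 0, 0], [0, 0, 3.3, 0, 0, 0], [0, 0, 3.6, 0, 0, 0], [0, 0, 3.6, 0, 0, 0], [0, 0, 3.6, 0, 0, 0]]]'

```text
time_s: 13.95
ee_pos: [0.4702, -0.2873, 0.1562]
eef_rot: [-3.142, 0.0, 1.31]
force: [-0.6, -0.3, 0.2]
grip_width: 0.0603
grip_force: 0.0
```

step_arm --plan '[[[0, 0, 0, 0, 0, 0], [0, 0, 0, 0, 0, 0], [0, 0, 0, 0, 0, 0], [0, 0, 0, 0, 0, 0], [0, 0, 0, 0, 0, 0], [0, 0, 0, 0, 0, 0], [0, 0, 0, 0, 0, 0], [0, 0, 0, 0, 0, 0]]]' --grip 0.3 --squeeze 25

```text
time_s: 14.62
ee_pos: [0.4711, -0.2875, 0.1567]
eef_rot: [3.138, 0.001, 1.309]
force: [5.1, -1.2, 0.2]
grip_width: 0.0394
grip_force: 25.0
```

step_arm --plan '[[[0, 0, 0, 0, 0, -0.3], [0, 0, 0, 0, 0, -0.8], [0, 0, 0, 0, 0, -1.3], [0, 0, 0, 0, 0, -1.8], [0, 0, 0, 0, 0, -2.3], [0, 0, 0, 0, 0, -2.8], [0, 0, 0, 0, 0, -3.3], [0, 0, 0, 0, 0, -3.8]]]'

```text
time_s: 15.28
ee_pos: [0.4704, -0.2876, 0.1567]
eef_rot: [3.14, 0.001, 1.709]
force: [0.2, -0.9, 3.0]
grip_width: 0.0394
grip_force: 25.0
```

```bash
python3 - <<'E'
from h import *
np.set_printoptions(precision=4,suppress=True)
im=shot("wrist","k");o=ctrl.get_obs();print(o["ee_pos"],o["eef_rot"],o["time_s"],o["moment"],o["force"])
C=np.array([.470,-.288])
for r in ctrl.place_of("yellow_cap_jar","wrist"):
    p=at_z("wrist",r["at"],.046,o)[:2];print(r,p,np.degrees(np.arctan2(*(p-C)[::-1])),np.hypot(*(p-C)))
E
```

```text
[ 0.4704 -0.2875  0.1567] [3.1405 0.0013 1.7133] 15.3333 [-0.2054  0.0572  0.0256] [ 0.8215 -0.4574  4.3052]
{'at': [322.8, 124.2], 'confidence': 0.73} [ 0.461  -0.2136] 96.88740033030895 0.07489628464770133
```

step_arm --plan '[[[0, 0, 0, 0, 0, -0.5], [0, 0, 0, 0, 0, -1], [0, 0, 0, 0, 0, -1.5], [0, 0, 0, 0, 0, -2], [0, 0, 0, 0, 0, -2.5], [0, 0, 0, 0, 0, -3], [0, 0, 0, 0, 0, -3.5], [0, 0, 0, 0, 0, -4]]]'

```text
time_s: 16.05
ee_pos: [0.4698, -0.2878, 0.1567]
eef_rot: [-3.141, 0.001, 2.126]
force: [-5.1, -2.3, 6.7]
grip_width: 0.0395
grip_force: 25.0
```

step_arm --plan '[[[0, 0, 0, 0, 0, -0.5], [0, 0, 0, 0, 0, -1], [0, 0, 0, 0, 0, -1.5], [0, 0, 0, 0, 0, -2], [0, 0, 0, 0, 0, -2.5], [0, 0, 0, 0, 0, -3], [0, 0, 0, 0, 0, -3.5], [0, 0, 0, 0, 0, -4]]]'

```text
time_s: 16.72
ee_pos: [0.4693, -0.2883, 0.1567]
eef_rot: [-3.139, 0.0, 2.545]
force: [-9.2, -6.4, 7.5]
grip_width: 0.0396
grip_force: 25.0
```

step_arm --plan '[[[0, 0, 0, 0, 0, -0.5], [0, 0, 0, 0, 0, -1], [0, 0, 0, 0, 0, -1.5], [0, 0, 0, 0, 0, -2], [0, 0, 0, 0, 0, -2.5], [0, 0, 0, 0, 0, -3], [0, 0, 0, 0, 0, -3], [0, 0, 0, 0, 0, -3]]]'

```text
time_s: 17.38
ee_pos: [0.4691, -0.2888, 0.1567]
eef_rot: [-3.138, -0.0, 2.857]
force: [-11.0, -8.8, 7.4]
grip_width: 0.0396
grip_force: 25.0
```

```bash
python3 - <<'E'
from h import *
np.set_printoptions(precision=4,suppress=True)
im=shot("wrist","l");o=ctrl.get_obs();print(o["ee_pos"],o["eef_rot"],o["time_s"],o["moment"],o["force"])
C=np.array([.470,-.288])
for r in ctrl.place_of("yellow_cap_jar","wrist"):
    p=at_z("wrist",r["at"],.046,o)[:2];print(r,p,np.degrees(np.arctan2(*(p-C)[::-1])),np.hypot(*(p-C)))
h=cv2.cvtColor(im,cv2.COLOR_RGB2HSV);m=cv2.inRange(h,(0,170,120),(6,255,255))|cv2.inRange(h,(175,170,120),(180,255,255))
n,l,s,c=cv2.connectedComponentsWithStats(m)
for k in range(1,n):
    if s[k,4]>30:
        p=at_z("wrist",c[k],.02,o)[:2];print("red",s[k],p,np.degrees(np.arctan2(*(p-C)[::-1])),np.hypot(*(p-C)))
E
```

```text
[ 0.4692 -0.2888  0.1567] [-3.1383 -0.0004  2.8562] 17.4333 [-1.841   2.0248 -0.005 ] [-10.0117  -9.7339   7.2525]
{'at': [317.4, 123.0], 'confidence': 0.6} [ 0.3957 -0.2702] 166.5000611586921 0.07641379602000084
red [298  69  22  15 240] [ 0.3514 -0.2665] 169.72525851889395 0.12056078523394126
```

View pics/l.png

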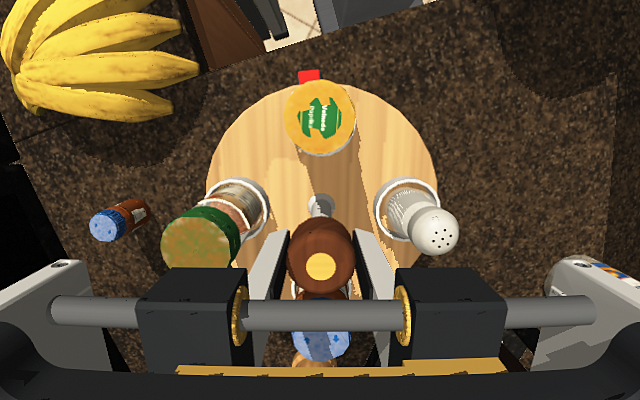

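The jar cap at (320,117) px sits just short of the red arrow at (309,76). It needs about 4.5° more.

step_arm --plan '[[[0, 0, 0, 0, 0, -0.3], [0, 0, 0, 0, 0, -0.6], [0, 0, 0, 0, 0, -0.75], [0, 0, 0, 0, 0, -0.75], [0, 0, 0, 0, 0, -0.75], [0, 0, 0, 0, 0, -0.75], [0, 0, 0, 0, 0, -0.75], [0, 0, 0, 0, 0, -0.75]]]'

```text
time_s: 18.15
ee_pos: [0.4691, -0.2889, 0.1567]
eef_rot: [-3.138, -0.001, 2.935]
force: [-11.8, -10.6, 6.6]
grip_width: 0.0398
grip_force: 25.0
```

```bash
python3 - <<'E'
from h import *
np.set_printoptions(precision=4,suppress=True)
im=shot("wrist","m");o=ctrl.get_obs();print(o["ee_pos"],o["eef_rot"],o["time_s"],o["grip_force"],o["force"])
C=np.array([.470,-.288])
for r in ctrl.place_of("yellow_cap_jar","wrist"):
    p=at_z("wrist",r["at"],.046,o)[:2];print(r,p,np.degrees(np.arctan2(*(p-C)[::-1])),np.hypot(*(p-C)))
h=cv2.cvtColor(im,cv2.COLOR_RGB2HSV);m=cv2.inRange(h,(18,120,150),(38,255,255));m[:,:260]=0;m[:,380:]=0;m[160:]=0;x,y,w,hh=cv2.boundingRect(m);p=at_z("wrist",(x+w/2,y+w/2),.142,o)[:2];print("cap",(x,y,w,hh),p,np.degrees(np.arctan2(*(p-C)[::-1])),np.hypot(*(p-C)))
E
```

```text
[ 0.4691 -0.2889  0.1567] [-3.1381 -0.0006  2.9346] 18.2 24.995575547218323 [-11.1246  -9.626    7.065 ]
{'at': [317.6, 122.5], 'confidence': 0.93} [ 0.3941 -0.2758] 170.86225195887616 0.07690737655440893
cap (260, 80, 120, 80) [ 0.4053 -0.2753] 168.8984626025689 0.06589754406436066
```

```bash
python3 -c "
from station import ctrl
print(ctrl.hand_in())"
```

```text
the job is handed in; nothing more can be done
None
```

I handed the job in with the yellow-capped jar standing in the cork-disc pocket, turned to about 1° from the red arrow line, and the gripper still holding the knob at 25 N; the hand-in gave no verdict.

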